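# Tip a nesting box onto its back and lay out its name plate

### The job

Tip the tall plywood nesting box over onto its back, along the paper-covered board it stands on, so that it lies flat and lengthwise on that board with its front (round entrance hole and pink tape outline) facing up. Then set the dark wooden name plate down flat, without dropping it, in the middle of the taped outline and lined up with it. Leave the pale name plate, the white jug and the cup where they stand.

Things in the scene. Friction and masses are not known exactly. Their poses are not given: they have to be found in the camera images.
- mat: fixed board covered with brown paper, 380 x 200 mm, 6 mm thick, a pink tape strip along each long edge. Origin: centre of its underside on the table. x along its length, in the direction the box is to fall; y across; z up. The box stands near its -x end
- nest_box: closed plywood box on end, 90 deep (x) x 110 wide (y) x 200 mm tall (z), 0.35 to 0.7 kg, flat faces, dark flush lid, too thick to grasp. Origin: centre of its underside. x points from front to back, within 0.06 rad of the board's x. Front (x = -45 mm) has hole (36 mm, painted, 150 mm up) and outline. Pushed there 170 mm up it tips over its lower back edge and falls once 25 deg over; pushed low it may slide
- nest_box_center (a point): centre of the nesting box, 100 mm above its underside (its balance point); axes as the box's. With the box on its back: x points down, z along the board's +x, and the front face is level, 90 mm above the board
- plate_mark (a point): centre of the pink taped outline, on the front face of the nesting box, 70 mm up from its underside; inner window 92 mm (along the box's y) x 44 mm (along the box's z); tape is only a mark, with no step; axes as the box's
- dark_plate: loose dark-brown wooden name plate, lying flat on the table: 80 mm long (x) x 32 mm wide (y) x 20 mm thick (z), its +x end tapering to a blunt nose (the last 24 mm); about 40 g. Origin: centre of its underside. On the front of the box its long side must lie along the box's y, either way round
- dark_plate_center (a point): centre of the dark plate, 10 mm above its underside; axes as the plate's
- pale_plate: bystander: a pale wooden name plate of the same shape and size as the dark one; the two may have swapped places. Origin: centre of its underside
- jug: bystander: loose closed white jug, 75 x 115 x 192 mm tall, about 0.8 kg. Origin: centre of its underside
- cup: bystander: loose small white plastic cup, 68 mm across, 45 mm tall. Origin: centre of its underside
Things that resemble listed ones, but are neither listed nor needed, are in the scene too. Of the things like the nest_box, leave any that is blue, orange or turquoise; of the rest the larger one is meant.

How it is judged:
On the way, in this order (a step that is already met when the one before it is completed fails the run):
1. the nesting box lies on its back on the board, front up (angle between nest_box's own x axis and vertical above 3.05 rad and x of nest_box_center in the frame of mat between -0.1 and 0.1 m and y of nest_box_center in the frame of mat between -0.05 and 0.05 m and angle between the z axis of nest_box and the x axis of mat, either way round below 0.35 rad and height (world z) of nest_box_center between 0.045 and 0.057 m and angular speed of nest_box below 0.1 rad/s), for 0.2 s.
2. the dark plate lies in the taped outline, let go (angle between nest_box's own x axis and vertical above 3.05 rad and x of nest_box_center in the frame of mat between -0.1 and 0.1 m and y of nest_box_center in the frame of mat between -0.05 and 0.05 m and angle between the z axis of nest_box and the x axis of mat, either way round below 0.35 rad and height (world z) of nest_box_center between 0.045 and 0.057 m and x of dark_plate_center in the frame of nest_box between -0.06 and -0.05 m and y of dark_plate_center in the frame of nest_box between -0.01 and 0.01 m and z of dark_plate_center in the frame of nest_box between 0.06 and 0.08 m and angle between the x axis of dark_plate and the y axis of nest_box, either way round below 0.15 rad and angle between the z axis of dark_plate and the x axis of nest_box, either way round below 0.1 rad and contact force between dark_plate and the fingers below 0.05 N), for 0.2 s.
At the end, for the whole second after the job is handed in: Box at rest flat on its back on the board (within 0.09 rad), centre within 100 mm (along) and 50 mm (across) of the board's centre and lengthwise within 0.35 rad. Dark plate flat on its front, let go and at rest, within 10 mm of the outline's centre each way and 0.15 rad of its direction (all of step 2 and linear speed of each of nest_box, dark_plate below 0.02 m/s); the robot touches nothing.
It fails at once if the pale plate, the jug or the cup is moved by more than 30 mm or tipped (distance of any of pale_plate, jug, cup from where it was at the start of the episode above 0.03 m or angle between any of pale_plate, jug, cup's own z axis and vertical above 0.35 rad).
It fails at once if the dark plate is dropped or thrown (moves faster than 0.6 m/s, as after a fall of about 18 mm, while not held) (contact force between dark_plate and the fingers below 0.01 N and linear speed of dark_plate above 0.6 m/s).
It also fails if it takes over 54 s, if anything falls off the work surface, if the arm or the gripper's body presses on something with over 40 N, if the wrist force passes 120 N, or if a joint passes its speed limit or range.

### The arm

A 7-joint arm with a two-finger parallel gripper is mounted at the origin on the work surface. World frame = base frame: x ahead of the robot, y to its left, z up, the work surface at z = 0. Lengths are in m, angles in rad, forces in N, time in s.
With the tool pointing down it reaches from about 0.375 to 0.925 m from the base axis. Payload 3.1 kg.
Tool frame: the origin (TCP) lies between the finger pads; the fingertips stand 19 mm ahead of it and the grasp point (between the pads) is the TCP; z points along the fingers, y is the line along which they close (so a half turn about z gives the same grasp; the last joint's range is limited). The gripper opens to 85 mm and grips with 20 to 120 N. Pads are 22 mm wide; open, the fingers measure 114 mm over their backs; the gripper's body (76 mm by 85 mm) begins 54 mm behind the grasp point. The pads swing forward as they close: fully open they stand 13 mm farther back than shut.
Start: joints at [1.114, 0.383, 0.044, 1.598, -0.018, 1.161, -0.05], TCP at [0.228, -0.609, 0.25] pointing down, gripper open.
Joint ranges: [-2.61, 2.61], [-0.41, 2.15], [-1.48, 1.57], [0, 2.5], [-1.57, 4.71], [0.05, 1.97], [-2.85, 2.85]. Speed limits (rad/s): [2.79, 2.79, 3.14, 3.14, 3.14, 3.14, 3.14].

### API

Orientations are given as a unit quaternion [x, y, z, w].
In Python, from bench import move_ptp, movel, move_j, move_gripper, pause, inverse_kinematics, read_camera, camera_params, MotionError, sign_off, look_for, tip_of, read_time_s, read_qpos, read_joint_vel, read_effort, read_eef_pos, read_tcp_rot, read_ft_force, read_ft_torque, read_finger_gap, read_grasp_force gives the robot as it stands. Calls block until the motion is done:
- move_ptp(position, orientation): joint-space move of the TCP to a pose.
- movel(position, orientation=None, speed=0.15): straight line of the TCP; orientation=None keeps the orientation; speed is the mean speed in m/s.
- move_j(angles): joint-space move.
- move_gripper(opening, effort=None): finger opening in m; effort is the grip in N (None keeps the last); returns when the fingers have stopped.
- pause(seconds).
- inverse_kinematics(position, orientation): joint angles nearest the present ones, or None.
- read_camera(name): name is "scene" or "top" or "wrist"; returns the picture (480x640x3 uint8, red, green, blue); there is no depth.
- camera_params(name): a dict with "K" (3x3 intrinsics, pixels), "camera_from_world" (4x4, takes a point from world to camera coordinates). Camera axes: x right, y down, z forward; pixel columns grow to the right and rows downward; lengths in m; the calibration is good to about 2 mm. A picture is of the moment at which its call begins: read the wrist's pose just before it. camera_params takes no time and is no camera call; for the wrist camera it gives the pose at the moment of the call.
A pose or a line that the arm cannot do raises MotionError and nothing moves.
- sign_off(): hands the job in; it is judged then, once.
Trained networks look in the newest picture that a camera, given by its name, has taken for a name from the list of things; names that differ only in an ending like _2 or _b are one class to them, and where a whole thing is asked for, a point or a joint stands for the part that bears it (a point fixed in the world has none). Each returns a list of dicts, best first, with "confidence" (0 to 1); they miss things now and then, are a little off and sometimes report something else, mostly with a low value. They report only what shows in the picture. A call takes as long as a camera call. They do not tell look-alikes from the thing itself.
- look_for(camera, name): "at" ([column, row] in pixels, amid what is visible of it).
- tip_of(camera, name): "at" ([column, row] in pixels: a listed point, or the origin of a listed thing).
Readings, each from a call of its own:
- read_time_s(): time.
- read_qpos(): joint angles.
- read_joint_vel(): joint speeds.
- read_effort(): joint torques, N m.
- read_eef_pos(): TCP position.
- read_tcp_rot(): TCP orientation.
- read_ft_force(): force on the tool from outside, world axes, zero at the start.
- read_ft_torque(): the same for the moment, N m.
- read_finger_gap(): finger opening in m.
- read_grasp_force(): force on a finger pad.
Only numpy, scipy, OpenCV 4.12 (cv2) and the standard library are available. Lean on these libraries where they do the work, as an engineer would, in place of code of your own. Each camera call takes 0.05 s, during which the arm holds its last target. There are 200 camera calls.

## Working session

There is one attempt and no reset: what is moved stays moved. The work goes in short steps, each a Python script; the robot and the scene stay as the last script left them, time stands still between calls to the robot, and variables do not carry over. Pictures are saved under pics/ and viewed, at most 10 in all, crops included, and the job is handed in when it is done.

```bash
mkdir -p pics; cat > h.py <<'E'
import numpy as np, cv2
from bench import *
def save(cam,fn):
    im=read_camera(cam); cv2.imwrite('pics/'+fn,cv2.cvtColor(im,cv2.COLOR_RGB2BGR)); return im
def ray(cam,px,z):
    p=camera_params(cam);K=np.array(p["K"]);T=np.array(p["camera_from_world"]);R=T[:3,:3];t=T[:3,3]
    c=-R.T@t; d=R.T@np.linalg.solve(K,[px[0],px[1],1.]); return c+d*(z-c[2])/d[2]
def proj(cam,P):
    p=camera_params(cam);K=np.array(p["K"]);T=np.array(p["camera_from_world"])
    q=T[:3,:3]@np.asarray(P,float)+T[:3,3]; q=K@q; return q[:2]/q[2]
E
python3 - <<'E'
from h import *
for c in ("scene","top"):
    save(c,c+"0.png")
    p=camera_params(c);T=np.array(p["camera_from_world"]);print(c,np.array(p["K"])[0],-T[:3,:3].T@T[:3,3])
    for n in ("nest_box","plate_mark","dark_plate","pale_plate","jug","cup","mat"):
        for f in (look_for,tip_of): print(n,f.__name__,[(np.round(d["at"]).tolist(),round(d["confidence"],2)) for d in f(c,n)[:4]])
print(read_time_s(),read_tcp_rot(),read_finger_gap())
E
```

```text
scene [445.1352934    0.         327.48816966] [1.17724576 0.43189003 0.73099695]
nest_box call [([240.0, 308.0], 0.89), ([444.0, 196.0], 0.83), ([299.0, 212.0], 0.8), ([514.0, 262.0], 0.7)]
nest_box call [([336.0, 202.0], 0.95), ([435.0, 235.0], 0.95), ([235.0, 239.0], 0.89), ([302.0, 248.0], 0.78)]
plate_mark call [([341.0, 168.0], 0.88), ([229.0, 214.0], 0.84), ([242.0, 306.0], 0.75), ([296.0, 210.0], 0.6)]
plate_mark call [([228.0, 217.0], 0.77), ([338.0, 193.0], 0.66), ([440.0, 227.0], 0.66), ([237.0, 341.0], 0.63)]
dark_plate call []
dark_plate call [([267.0, 193.0], 0.49)]
pale_plate call [([202.0, 213.0], 0.49)]
pale_plate call [([213.0, 213.0], 0.69)]
jug call [([183.0, 250.0], 0.92)]
jug call [([191.0, 278.0], 0.7)]
cup call [([515.0, 260.0], 0.98)]
cup call [([511.0, 269.0], 0.97), ([192.0, 278.0], 0.64)]
mat call [([358.0, 293.0], 0.72)]
mat call [([340.0, 277.0], 0.96), ([266.0, 191.0], 0.26)]
top [543.00423237   0.         318.1821537 ] [0.40808463 0.05785859 1.21722487]
nest_box call [([231.0, 376.0], 0.9), ([377.0, 365.0], 0.85), ([357.0, 258.0], 0.8), ([321.0, 135.0], 0.8)]
nest_box call [([349.0, 268.0], 0.81), ([422.0, 246.0], 0.72), ([372.0, 366.0], 0.68), ([318.0, 157.0], 0.65)]
plate_mark call [([235.0, 374.0], 0.93), ([427.0, 241.0], 0.9), ([378.0, 362.0], 0.64), ([354.0, 257.0], 0.61)]
plate_mark call [([437.0, 250.0], 0.89), ([363.0, 352.0], 0.86)]
dark_plate call [([454.0, 334.0], 0.64)]
dark_plate call []
pale_plate call [([475.0, 264.0], 0.69)]
pale_plate call [([472.0, 265.0], 0.66)]
jug call [([418.0, 171.0], 0.63), ([352.0, 259.0], 0.49)]
jug call [([408.0, 180.0], 0.86)]
cup call [([148.0, 362.0], 0.97)]
cup call [([152.0, 364.0], 0.69)]
mat call [([278.0, 259.0], 0.57), ([419.0, 172.0], 0.22)]
mat call [([297.0, 260.0], 0.85)]
1.5 [ 9.83944992e-01  1.78471996e-01  1.37098019e-05 -2.97525513e-06] 0.08516924967994689
```

View pics/scene0.png

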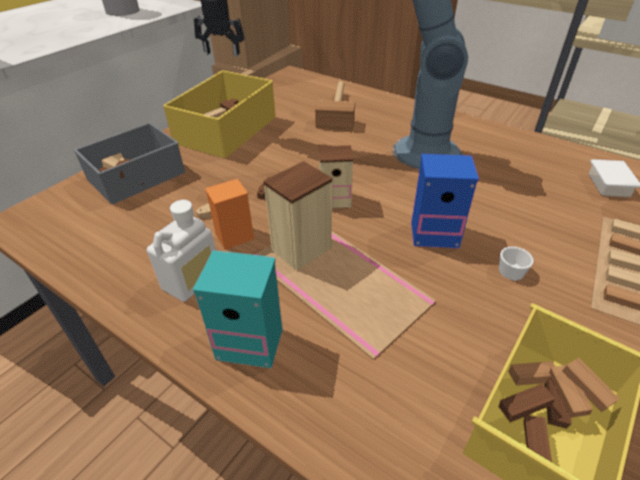

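View pics/top0.png

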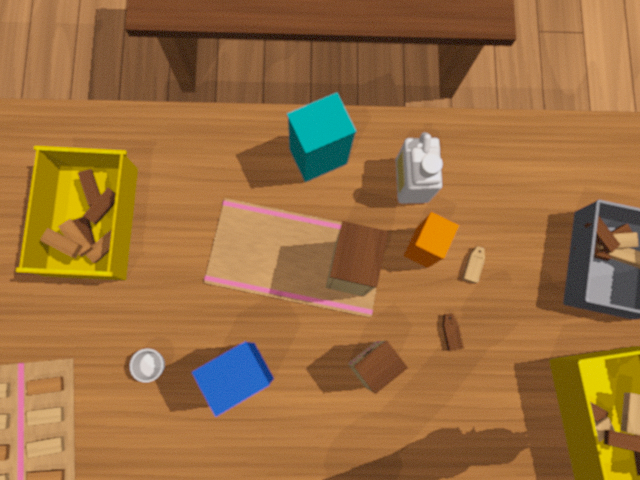

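Candidates for the box (top image): plywood on the mat (358,258), smaller plywood (377,366), blue (233,378), orange (432,240), teal (321,137). I choose the one on the mat, since it is uncoloured and the larger of the plywood pair. For the dark plate: the loose one at (452,332). The others are the pale one at (475,264), plus blocks in the bins and rack. Next I measure them and check with a close crop.

```bash
cat > m.py <<'E'
from h import *
im=cv2.imread('pics/top0.png'); hsv=cv2.cvtColor(im,cv2.COLOR_BGR2HSV)
def blob(mask,near):
    n,l,s,c=cv2.connectedComponentsWithStats(mask.astype(np.uint8))
    i=min(range(1,n),key=lambda i:np.hypot(*(c[i]-near))+(1e3 if s[i,4]<40 else 0)); 
    ys,xs=np.where(l==i); return np.c_[xs,ys].astype(float)
H,S,V=[hsv[...,i].astype(int) for i in range(3)]
pink=(H>160)&(S>70)&(V>140)
for near in ((290,300),(280,212)):
    b=blob(pink,near); w=np.array([ray("top",p,.006)[:2] for p in b]); r=cv2.minAreaRect((w*1000).astype(np.float32))
    print("pink",len(b),np.round(r,1) if 0 else r, np.round(cv2.boxPoints(r)))
for nm,near,z,roi in (("lid",(360,255),.206,(330,222,390,290)),("dark",(452,332),.02,(430,305,475,360)),("small",(380,365),.12,(345,335,415,400))):
    m=np.zeros(V.shape,bool); x0,y0,x1,y1=roi; m[y0:y1,x0:x1]=1
    m&=(V<(95 if nm=="dark" else 125))&(S>90)
    b=blob(m,near); w=np.array([ray("top",p,z)[:2] for p in b]); r=cv2.minAreaRect((w*1000).astype(np.float32)); print(nm,len(b),r,np.round(cv2.boxPoints(r)))
print("orange",[np.round(ray("top",p,.12),3) for p in ((433,213),(458,228),(437,265),(405,250))])
print("pale",ray("top",(475,264),.01),"jug",ray("top",(418,180),.1))
a=cv2.resize(im[195:400,300:500],None,fx=2.9,fy=2.9,interpolation=cv2.INTER_CUBIC); cv2.imwrite('pics/crop.png',a)
E
python3 m.py
```

```text
pink 795 ((523.3084716796875, 85.79341125488281), (382.5736999511719, 11.661844253540039), 78.95370483398438) [[ 481. -101.]
 [ 492. -103.]
 [ 566.  272.]
 [ 554.  275.]]
pink 541 ((705.6613159179688, 103.95989990234375), (277.4991455078125, 10.755328178405762), 78.95227813720703) [[674. -31.]
 [684. -33.]
 [738. 239.]
 [727. 241.]]Traceback (most recent call last):
  File "m.py", line 15, in <module>
    b=blob(m,near); w=np.array([ray("top",p,z)[:2] for p in b]); r=cv2.minAreaRect((w*1000).astype(np.float32)); print(nm,len(b),r,np.round(cv2.boxPoints(r)))
                                ~~~^^^^^^^^^^^
  File "h.py", line 6, in ray
    p=camera_params(cam);K=np.array(p["K"]);T=np.array(p["camera_from_world"]);R=T[:3,:3];t=T[:3,3]
ValueError: time passes only in moves, steps and waits
```

```bash
sed -i 's/^def save/import functools\n_cp=camera_params\n_c={}\ndef camera_params(n):\n    if n=="wrist": return _cp(n)\n    if n not in _c: _c[n]=_cp(n)\n    return _c[n]\ndef save/' h.py; python3 m.py
```

```text
pink 795 ((523.3084716796875, 85.79341125488281), (382.5736999511719, 11.661844253540039), 78.95370483398438) [[ 481. -101.]
 [ 492. -103.]
 [ 566.  272.]
 [ 554.  275.]]
pink 541 ((705.6613159179688, 103.95989990234375), (277.4991455078125, 10.755328178405762), 78.95227813720703) [[674. -31.]
 [684. -33.]
 [738. 239.]
 [727. 241.]]
lid 1774 ((579.62646484375, -38.636497497558594), (128.5583038330078, 84.61001586914062), 0.6454504728317261) [[515.   3.]
 [516. -82.]
 [644. -80.]
 [643.   4.]]
dark 89 ((442.427734375, -259.8354187011719), (74.21990966796875, 8.540088653564453), 7.063926696777344) [[ 405. -260.]
 [ 406. -269.]
 [ 480. -260.]
 [ 479. -251.]]
small 1593 ((371.4704284667969, -92.69277954101562), (121.36213684082031, 98.93168640136719), 89.92916107177734) [[ 322. -153.]
 [ 421. -153.]
 [ 421.  -32.]
 [ 322.  -32.]]
orange [array([ 0.686, -0.217,  0.12 ]), array([ 0.655, -0.269,  0.12 ]), array([ 0.576, -0.222,  0.12 ]), array([ 0.606, -0.156,  0.12 ])]
pale [ 0.59619406 -0.33713309  0.01      ] jug [ 0.76375818 -0.19184256  0.1       ]
```

View pics/crop.png

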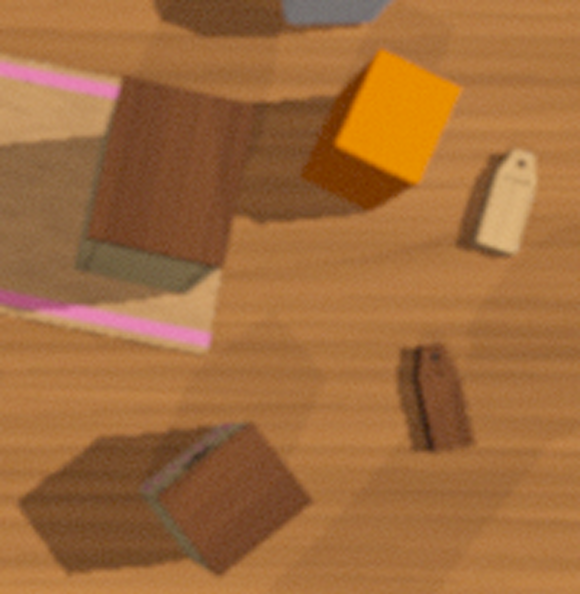

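The crop (2.9x, offset 300,195) confirms both choices. The lid corners are at crop (127,77), (251,103), (219,266) and (90,238). The dark plate's tail is at (435–474,446) and its nose at (430,347). The orange box stands close to the front side.

```bash
python3 - <<'E'
from h import *
c=lambda p:(p[0]/2.9+300-.3,p[1]/2.9+195-.3)
L=np.array([ray("top",c(p),.206)[:2] for p in ((127,77),(251,103),(219,266),(90,238))]);print("lid",L.round(3).tolist(),L.mean(0).round(4),[np.linalg.norm(L[i]-L[i-1]).round(3) for i in range(4)])
fx=(L[0]+L[3]-L[1]-L[2]);print("box x dir deg",np.degrees(np.arctan2(fx[1],fx[0])));w=L[0]+L[1]-L[2]-L[3];print("lat",np.degrees(np.arctan2(w[1],w[0])))
o=ray("top",c((303,178)),0); print("orange bottom",o)
zs=np.arange(.05,.2,.005); e=[np.linalg.norm(ray("top",c((336,147)),z)[:2]-o[:2]) for z in zs]; z=zs[np.argmin(e)];print("orange h",z,min(e),[ray("top",c(p),z)[:2].round(3).tolist() for p in ((336,147),(383,50),(461,88),(415,184))])
t=ray("top",c((454.5,446)),.02);n=ray("top",c((430,347)),.02);print("dark",t,n,(t+n)/2,np.linalg.norm(t-n),np.degrees(np.arctan2(*(n-t)[1::-1])))
D=ray("top",(454,334),.01);print(D)
th=np.radians(78.95); print(inverse_kinematics([.57,-.11,.184],[1,0,0,0]))
E
```

```text
lid [[0.645, -0.022], [0.629, -0.104], [0.521, -0.082], [0.538, 0.002]] [ 0.5832 -0.0518] [np.float64(0.11), np.float64(0.084), np.float64(0.11), np.float64(0.085)]
box x dir deg 78.54544156133925
lat -12.181413696789631
orange bottom [ 0.61396968 -0.17770502  0.        ]
orange h 0.12999999999999995 0.0013352855060187242 [[0.615, -0.176], [0.686, -0.212], [0.659, -0.267], [0.589, -0.232]]
dark [ 0.40725491 -0.28436568  0.02      ] [ 0.48128369 -0.26841814  0.02      ] [ 0.4442693  -0.27639191  0.02      ] 0.0757270314057665 12.15707157303944
[ 0.43876285 -0.28303717  0.01      ]
[ 0.38524063  0.34232125 -0.31556818  1.81614181  0.12393818  1.00232843
 -1.5508756 ]
```

```bash
cat >> h.py <<'E'
def down(deg):
    a=np.radians(deg)/2; return [np.cos(a),np.sin(a),0.,0.]
E
python3 - <<'E'
from h import *
c=np.array([.5832,-.0518]);a=np.radians(78.4);u=np.array([np.cos(a),np.sin(a)]);q=down(78.4)
P=lambda s,z:[*(c+s*u),z]
move_gripper(0.0,20)
move_ptp(P(-.09,.28),q); print(read_time_s(),read_qpos())
movel(P(-.09,.19),q,speed=.15)
movel(P(-.06,.19),q,speed=.1); print(read_ft_force())
movel(P(.02,.19),q,speed=.12); print(read_ft_force(),read_time_s())
movel(P(.045,.19),q,speed=.12); print(read_ft_force())
pause(.6)
movel(P(.045,.28),q,speed=.25)
save("top","top1.png");print(read_time_s())
for n in ("nest_box","plate_mark"):
  print(n,tip_of("top",n)[:4],look_for("top",n)[:4])
E
```

```text
4.3417 [ 0.56005602  0.2659746  -0.45147794  1.71333128  0.12480653  1.19114104
 -0.13041438]
[ 0.46477928 -0.60439124 -0.51084206]
[-0.32126649 -1.0124606  -0.92614678] 6.3583
[-0.23939209 -0.72308352  0.79815435]
7.875
nest_box [{'at': [327.2, 258.1], 'confidence': 0.98}, {'at': [373.8, 364.0], 'confidence': 0.66}, {'at': [318.9, 156.4], 'confidence': 0.55}, {'at': [419.0, 247.0], 'confidence': 0.55}] [{'at': [283.1, 250.4], 'confidence': 0.97}, {'at': [231.3, 377.4], 'confidence': 0.93}, {'at': [318.9, 135.2], 'confidence': 0.72}, {'at': [358.3, 368.1], 'confidence': 0.7}]
plate_mark [{'at': [296.4, 249.0], 'confidence': 0.84}, {'at': [440.0, 251.4], 'confidence': 0.59}, {'at': [363.1, 349.1], 'confidence': 0.5}] [{'at': [236.3, 376.3], 'confidence': 0.9}, {'at': [279.0, 247.7], 'confidence': 0.75}, {'at': [319.7, 132.8], 'confidence': 0.58}, {'at': [429.9, 237.5], 'confidence': 0.57}]
```

View pics/top1.png

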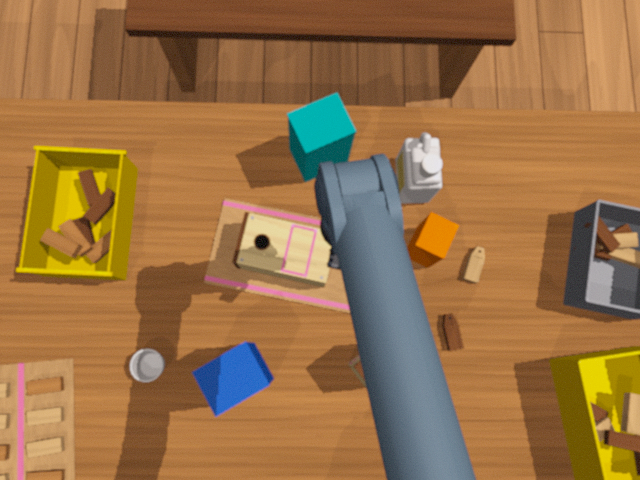

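The box lies on its back with its front up: the hole is at (262,242) and the outline centre at about (300,250). Next I refine the plate pose with the wrist camera and the outline from the clear top view.

```bash
python3 - <<'E'
from h import *
move_gripper(.085)
move_ptp([.442,-.28,.2],down(12)); print(read_qpos()[-1],read_time_s(),read_eef_pos())
p=_c["w"]=_cp("wrist") if 0 else camera_params("wrist")
w=save("wrist","w1.png"); t=save("top","top2.png")
print([ (d["at"],d["confidence"]) for d in tip_of("wrist","dark_plate_center")[:3]])
K=np.array(p["K"]);T=np.array(p["camera_from_world"]);np.savez("w1.npz",K=K,T=T)
hsv=cv2.cvtColor(t,cv2.COLOR_RGB2HSV).astype(int);H,S,V=[hsv[...,i] for i in range(3)]
m=((H>160)|(H<3))&(S>40)&(V>120); m[:215]=0;m[285:]=0;m[:,:270]=0;m[:,330:]=0
n,l,s,c=cv2.connectedComponentsWithStats(m.astype(np.uint8),connectivity=8)
for i in range(1,n):
  if s[i,4]>30:
    ys,xs=np.where(l==i); W=np.array([ray("top",(x,y),.096)[:2]*1000 for x,y in zip(xs,ys)],np.float32); print(s[i],cv2.minAreaRect(W))
a=cv2.resize(t[200:320,200:360],None,fx=4,fy=4,interpolation=cv2.INTER_CUBIC)[...,::-1]
cv2.imwrite("pics/c2.png",a)
E
```

```text
-0.9218354738895888 10.075 [ 0.4437699  -0.27844853  0.20057659]Traceback (most recent call last):
  File "<stdin>", line 4, in <module>
NameError: name '_c' is not defined
```

```bash
python3 - <<'E'
from h import *
p=camera_params("wrist")
w=save("wrist","w1.png"); t=save("top","top2.png")
print([ (d["at"],d["confidence"]) for d in tip_of("wrist","dark_plate_center")[:3]])
K=np.array(p["K"]);T=np.array(p["camera_from_world"]);np.savez("w1.npz",K=K,T=T)
hsv=cv2.cvtColor(t,cv2.COLOR_RGB2HSV).astype(int);H,S,V=[hsv[...,i] for i in range(3)]
m=((H>160)|(H<3))&(S>40)&(V>120); m[:215]=0;m[285:]=0;m[:,:270]=0;m[:,330:]=0
n,l,s,c=cv2.connectedComponentsWithStats(m.astype(np.uint8),connectivity=8)
for i in range(1,n):
  if s[i,4]>30:
    ys,xs=np.where(l==i); W=np.array([ray("top",(x,y),.096)[:2]*1000 for x,y in zip(xs,ys)],np.float32); print(s[i],cv2.minAreaRect(W))
a=cv2.resize(t[200:320,200:360],None,fx=4,fy=4,interpolation=cv2.INTER_CUBIC)[...,::-1]
cv2.imwrite("pics/c2.png",a)
E
```

```text
[([320.3, 206.9], 0.9)]
[273 215  57  12 238] ((675.391845703125, 58.233985900878906), (120.85752868652344, 10.659043312072754), 79.28453063964844)
[281 224  36  53 362] ((608.0243530273438, 62.91093063354492), (55.44523239135742, 103.83027648925781), 78.04082489013672)
```

View pics/w1.png

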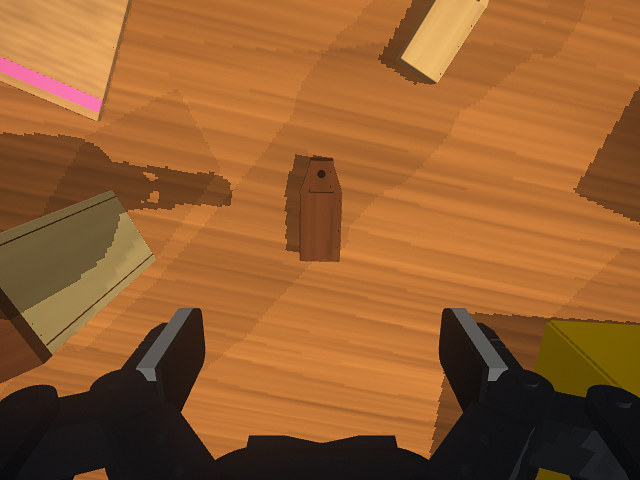

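View pics/c2.png

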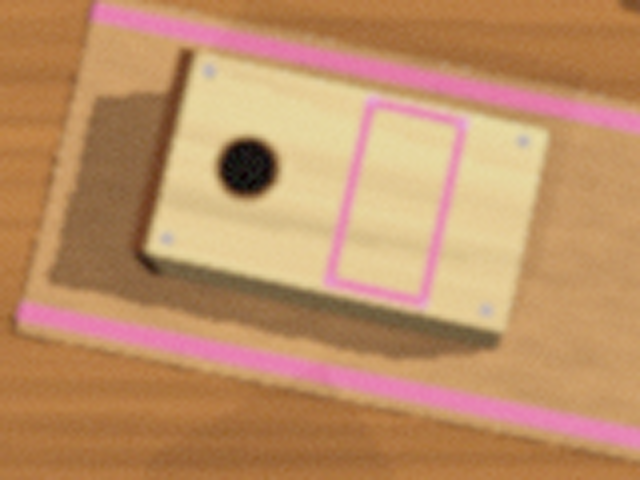

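The wrist picture shows the dark plate alone, with its tail edge at (320,262) and nose at (321,157). The crop shows the outline centred at about (397,203). I grasp now.

```bash
python3 - <<'E'
from h import *
d=np.load("w1.npz");K,T=d["K"],d["T"];R=T[:3,:3];c=-R.T@T[:3,3]
def r(px,z): v=R.T@np.linalg.solve(K,[*px,1.]); return c+v*(z-c[2])/v[2]
t=r((320,262),.02);n=r((321,157.5),.02);m=((t+n)/2)[:2];ang=np.degrees(np.arctan2(*(n-t)[1::-1]))
print(m,np.linalg.norm(n-t),ang,r((320.3,206.9),.01),read_eef_pos())
if np.linalg.norm(m-[.444,-.277])<.015:
    q=down(ang)
    move_ptp([*m,.1],q); movel([*m,.022],q,speed=.08); print(read_eef_pos(),read_ft_force())
    move_gripper(0.0,25); print(read_finger_gap(),read_grasp_force(),ang)
    movel([*m,.2],q,speed=.15); print(read_eef_pos(),read_finger_gap(),read_grasp_force(),read_time_s())
    print(camera_params("wrist")["K"][0]); save("wrist","w2.png")
E
```

```text
[ 0.44475832 -0.27819956] 0.08260622623098769 11.661844013350311 [ 0.44619303 -0.27772358  0.01      ] [ 0.44379942 -0.27832847  0.20051419]
[ 0.44531166 -0.27847066  0.02245776] [ 0.66761658  1.19819646 -0.83133541]
0.031123605502441885 25.09156823158264 11.661844013350311
[ 0.44389983 -0.277746    0.19880013] 0.031393013681692804 24.831703305244446 13.7
[407.70163217   0.         321.5396954 ]
```

View pics/w2.png

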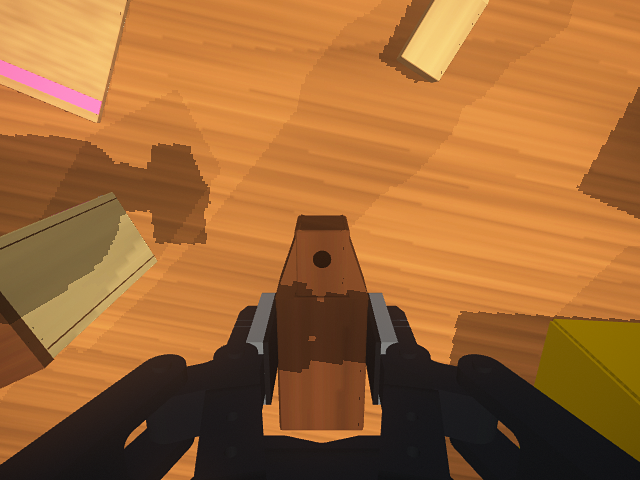

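The plate is held squarely between the pads. I work out its offset from the TCP and place it on the outline.

```bash
python3 - <<'E'
from h import *
e=np.array(read_eef_pos()); z=e[2]-.002
t=ray("wrist",(321,430),z);n=ray("wrist",(322,230),z);m=(t+n)/2; v=(n-t)[:2]; print(np.linalg.norm(v),(m-e)[:2],np.degrees(np.arctan2(v[1],v[0])))
a0=np.radians(11.66); s=float((m-e)[:2]@[np.cos(a0),np.sin(a0)]); print("offset along x",s)
s=float(np.clip(s,-.006,.006))
A=-11.9; g=np.array([.608,.0629])-s*np.array([np.cos(np.radians(A)),np.sin(np.radians(A))]); q=down(A)
move_ptp([*g,.21],q); print(read_qpos()[-1],read_eef_pos(),read_grasp_force())
movel([*g,.135],q,speed=.12); pause(.2); f0=np.mean([read_ft_force()[2] for _ in range(5)])
zc=.135
while zc>.114:
    zc-=.0015; movel([*g,zc],q,speed=.03); f=np.mean([read_ft_force()[2] for _ in range(5)])
    if f-f0>2.5: break
print("contact z",zc,f-f0,read_eef_pos())
save("top","top3.png")
move_gripper(.06); pause(.2)
movel([*g,.22],q,speed=.12); move_ptp([.35,-.35,.3],down(0))
t=save("top","top4.png"); print(read_time_s())
print(tip_of("top","dark_plate")[:2],tip_of("top","plate_mark")[:1],proj("top",[.608,.0629,.096]))
cv2.imwrite("pics/c4.png",cv2.resize(t[200:320,200:360],None,fx=4,fy=4,interpolation=cv2.INTER_CUBIC)[...,::-1])
E
```

```text
0.07975138756782355 [-0.00043961 -0.00071891] 11.442099693318248
offset along x -0.0005758341938816312
-2.079730193306018 [0.60845389 0.06058186 0.20950898] 24.82170045375824
contact z 0.11699999999999999 8.5660799363405 [0.60852484 0.06282017 0.11839561]
22.625
[{'at': [301.1, 251.4], 'confidence': 0.6}, {'at': [296.9, 249.0], 'confidence': 0.54}] [{'at': [364.9, 349.9], 'confidence': 0.8}] [298.73962628 249.8555819 ]
```

View pics/c4.png

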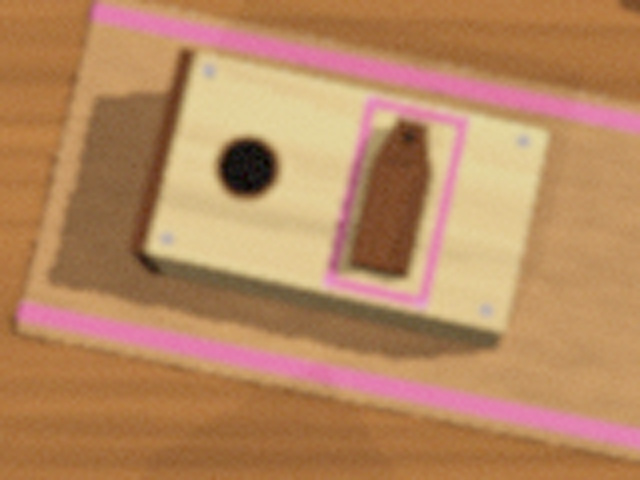

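The plate lies flat inside the outline, centred at crop (393,199) against (397,203) for the outline, and aligned with it. I hand in the job.

```bash
python3 -c "
from bench import *
print(sign_off())"
```

```text
the job is handed in; nothing more can be done
None
```

I tipped the box onto its back on the board, front up, set the dark plate in the taped outline, and handed in the job at about 23 s; the last picture showed the plate about 2–3 mm off the outline's centre, but no verdict was returned.

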